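Charge the melting furnace

TASK

Charge the cold melting furnace: drop both silver pellets from the tray into the funnel on its lid, going in at a slant under the fume hood without bumping the hood. With both in the funnel, swing the sprung shutter lever to its stop so that they fall into the crucible, then let it come all the way back so that the port is shut. Leave the copper and brass pellets in the tray and the other things on the bench where they are.

Things in the scene. Friction and masses are not known exactly. Their poses are not given: they have to be found in the camera images.
- silver_a: First silver pellet: bright silver-white short cylinder, 18 mm diameter, 16 mm tall, about 42 g, standing on the tray floor. Origin at its centre, z along its axis.
- silver_b: Second silver pellet, identical to the first. Origin at its centre.
- copper: Copper-red pellet of the same size in the same tray; not wanted, stays where it is. Origin at its centre.
- brass: Brass-yellow pellet of the same size in the same tray; not wanted, stays where it is. Origin at its centre.
- tray: Fixed shallow dark blue enamel tray, 150 mm (x) by 190 mm (y), rim 12 mm high, wall 4 mm, floor 4 mm above the bench. The four pellets stand in it upright, their centres at least 50 mm apart and 30 mm from its walls. Origin under its centre, on the bench.
- furnace: Fixed grey box-shaped bench furnace, 180 mm square, lid top 164 mm above the bench, dark control panel on its front. Origin on the bench under the upright axis of its funnel. Its -x axis points out of the front (towards the robot, give or take its yaw), its y axis to the left as seen by the robot, z up.
- funnel (a point): Centre of the mouth of the steel funnel on the lid, at rim height 232 mm above the bench; axes as the furnace. Inner diameter 76 mm at the rim, narrowing over 36 mm to an upright throat of 28 mm bore. The shut shutter closes the throat 59 mm below the rim, and dropped pellets come to rest on it, one on the other.
- crucible (a point): Centre of the inner floor of the dark graphite crucible inside the furnace, straight under the funnel, 184 mm below its rim; inner diameter about 40 to 46 mm, depth 100 mm. Axes as the furnace.
- hood: Fixed fume extractor, origin and axes as the furnace: clear round hood, 120 mm wide, lower rim 75 mm above the funnel's rim, centred 43 mm behind (+x) the funnel's axis, covering most of it. No room for a gripper upright over the funnel: come from the front with the tool leaning about 40 degrees, fingers opening along the furnace's y. Its 42 mm pipe (top 440 mm high) has its foot 112 mm behind, 112 mm left.
- hood_edge (a point): Foremost point of the hood's lower rim, 17 mm in front of the funnel's axis (furnace -x) and 75 mm above its rim.
- lever (a joint): Shutter lever, rad: 0 = at rest, port shut; 0.95 = at its stop, port fully open. Turns about an upright pin, counterclockwise seen from above as it grows. A spring drives it back to 0 (about 1 N at the knob at rest, 3.3 N at the stop) within about a second of being let go. The pellets fall through in the second half of the swing; they need about half a second at the stop.
- lever_knob (a point): Middle of the lever's upright black hand knob, a cylinder 18 mm in diameter, 44 mm tall, its top 232 mm above the bench, 115 mm from the pin; it moves with the lever. At rest 113 mm in front and 68 mm right (furnace -x, -y) of the funnel's axis; at the stop 49 mm in front and 152 mm right. A flat bar joins its foot to the pin.
- lever_pin (a point): Point on the lever's upright turning axis at the height of the knob's middle, 48 mm right (-y of the furnace) of the funnel's axis.
- pliers: Pliers with red handles lying on the bench, about 130 mm long; bystander.
- hammer: Small hammer lying on the bench; bystander.
- flux: Yellow flux bottle with a red cap, 48 mm diameter, 105 mm tall; bystander.
- jar: Glass jar with a steel lid, 56 mm diameter, 65 mm tall; bystander.
- brush: Brush lying on the bench; bystander.

How it is judged:
By the outcome, as a careful person would: the job done as asked, in the order asked, and still so for the second after the job is handed in, with the robot touching nothing.
It also fails if it takes over 72 s, if anything falls off the work surface, if the arm or the gripper's body presses on something with over 40 N, if the wrist force passes 120 N, or if a joint passes its speed limit or range.

ROBOT

A 6-joint arm with a two-finger parallel gripper is mounted at the origin on the work surface. World frame = base frame: x ahead of the robot, y to its left, z up, the work surface at z = 0. Lengths are in m, angles in rad, forces in N, time in s.
With the tool pointing down it reaches from about 0.275 to 0.75 m from the base axis. Payload 10.2 kg.
Tool frame: the origin (TCP) lies on the centre line of the jaws, within the pads' length; the fingertips stand 17 mm ahead of it and the grasp point (between the pads) lies 2 mm behind it (r.nose_length is the distance from the TCP to the fingertips, in m); z points along the fingers, y is the line along which they close (so a half turn about z gives the same grasp; the last joint's range is limited). The gripper opens to 85 mm and grips with 20 to 120 N. Pads are 22 mm wide; open, the fingers measure 114 mm over their backs; the gripper's body (76 mm by 85 mm) begins 54 mm behind the grasp point. The pads swing forward as they close: fully open they stand 13 mm farther back than shut.
Start: joints at [1.002, 0.313, 1.498, -0, 1.331, -0.223], TCP at [0.178, 0.494, 0.248] pointing down, gripper open.
Joint ranges: [-2.94, 2.94], [-0.97, 2.17], [0.19, 2.56], [-1.23, 4.37], [0.02, 3.11], [-2.88, 2.88]. Speed limits (rad/s): [2.39, 2.39, 3.01, 3.14, 3.14, 3.14].

INTERFACE

Orientations are given as a unit quaternion [w, x, y, z].
In Python, from cell import r, optics, job, spotter gives the robot as it stands.
- The arm moves only by the shell command python3 -m jog 'ROWS' [FORCE]. ROWS is a JSON object of lists of equal length, an entry for each row: "linear": the shift along the tool's x, y, z in mm, a list of three; "twist": the turn, a rotation vector about the tool's x, y, z in rad, a list of three; "jaw": the opening in per cent of the stroke, from 0 (shut) to 100 (fully open). In form: {"linear": [[dx, dy, dz], ...], "twist": [[rx, ry, rz], ...], "jaw": [jaw, ...]}. A call has exactly 5 rows; each row shifts and turns the commanded pose from where the row before left it, along the tool's axes as they then stand; what a row does not reach is not made up. A row lasts 1/10 s, in which the tool goes at most 50 mm and 8.59 degrees, less where a joint would pass 70% of its speed; a pose out of reach is approached as far as the arm can. A call is refused whole if a number of a shift passes 50 or a number of a turn 0.15, either way. A call with a gripper value outside its range is refused whole. The fingers move at their own pace and stop on an object; FORCE is the grip in N (left out, the last holds). Time passes only in rows, so rows that do not move let the fingers close, or fill a call up. It gives the time, the measured TCP pose, the force, the opening and the grip force at its end, in the units of the state.
- r.get_obs(): the state, without advancing time (a new reading comes with each control period).
- optics.camera(name): name is "side" or "top" or "wrist"; returns a dict with "image" (400x640x3 uint8, red, green, blue), "range_z" (400x640 float32, m along the optical axis (not along the pixel's ray), 0 where there is no reading), "camera_matrix" (3x3 intrinsics, pixels), "cam_to_world" (4x4, takes a point from camera to world coordinates); the wrist camera has in their place "T_tool_cam" (4x4, takes a point from camera to tool coordinates, whose origin is the TCP and whose axes are the flange's). Camera axes: x right, y down, z forward; pixel columns grow to the right and rows downward; lengths in m; the calibration is good to about 2 mm. A picture is of the moment at which its call begins: read the wrist's pose just before it.
- job.job_done(): hands the job in; it is judged then, once.
Trained networks look in the newest picture that a camera, given by its name, has taken for a name from the list of things; names that differ only in an ending like _2 or _b are one class to them, and where a whole thing is asked for, a point or a joint stands for the part that bears it (a point fixed in the world has none). Each returns a list of dicts, best first, with "p" (0 to 1); they miss things now and then, are a little off and sometimes report something else, mostly with a low value. They report only what shows in the picture. A call takes as long as a camera call.
- spotter.outline_of(query, camera): "mask" (400x640 bool, what is visible of it) and "uv" ([column, row] in pixels, amid what is visible of it).
The state is a dict: "clock": time; "joint_positions": joint angles; "dq": joint speeds; "effort": joint torques, N m; "tcp_pos": TCP position; "eef_rot": TCP orientation; "wrist_force": force on the tool from outside, world axes, zero at the start; "moment": the same for the moment, N m; "finger_gap": finger opening in m; "grip_force": force on a finger pad.
Only numpy, scipy, OpenCV 4.12 (cv2) and the standard library are available. Lean on these libraries where they do the work, as an engineer would, in place of code of your own. Each camera call takes 0.05 s, during which the arm holds its last target. There are 200 camera calls.

## Working session

There is one attempt and no reset: what is moved stays moved. The work goes in short steps, Python scripts to look and compute and a shell command to move; the robot and the scene stay as the last step left them, time stands still between calls to the robot, and variables do not carry over. Pictures are saved under pics/ and viewed, at most 10 in all, crops included, and the job is handed in when it is done.

```bash
ls; mkdir -p pics; cat > h.py <<'E'
import numpy as np, cv2
from cell import r, optics, job, spotter
from scipy.spatial.transform import Rotation as R
def pose():
    o=r.get_obs(); q=np.array(o["eef_rot"]); T=np.eye(4)
    T[:3,:3]=R.from_quat(q[[1,2,3,0]]).as_matrix(); T[:3,3]=o["tcp_pos"]; return T
def cam(n):
    T=pose(); c=optics.camera(n)
    c["M"]=T@np.array(c["T_tool_cam"]) if n=="wrist" else np.array(c["cam_to_world"])
    return c
def pts(c,mask=None):
    v,u=np.nonzero(c["range_z"]>0 if mask is None else mask&(c["range_z"]>0))
    z=c["range_z"][v,u]; K=np.array(c["camera_matrix"])
    p=np.c_[(u-K[0,2])/K[0,0]*z,(v-K[1,2])/K[1,1]*z,z]
    return p@c["M"][:3,:3].T+c["M"][:3,3]
def ray(c,u,v,z):
    K=np.array(c["camera_matrix"]); d=c["M"][:3,:3]@np.array([(u-K[0,2])/K[0,0],(v-K[1,2])/K[1,1],1]); o=c["M"][:3,3]
    return o+d*(z-o[2])/d[2]
def delta(pos,Rm):
    "shift (tool axes, mm) and rotvec (tool axes) from measured pose to target"
    T=pose(); return (T[:3,:3].T@(np.array(pos)-T[:3,3])*1000).round(1), R.from_matrix(T[:3,:3].T@Rm).as_rotvec().round(4)
E
python3 - <<'E'
from h import *
print(r.get_obs()["clock"]); print(pose().round(3))
ims=[]
for n in ("top","side"):
    c=cam(n); cv2.imwrite(f"pics/{n}.png",c["image"][:,:,::-1]); print(n,c["M"].round(3).tolist())
    for q in ("silver_a","copper","brass","tray","furnace","funnel","hood","lever_knob"):
        for d in spotter.outline_of(q,n)[:4]:
            P=pts(c,d["mask"])
            print(q,round(d["p"],2),np.round(d["uv"]),d["mask"].sum(),np.median(P,0).round(3) if len(P) else None, np.percentile(P,[2,98],axis=0).round(3).tolist() if len(P) else None)
E
```

```text
pics
0.0
[[-0.941  0.339 -0.001  0.178]
 [ 0.339  0.941 -0.001  0.494]
 [ 0.    -0.001 -1.     0.248]
 [ 0.     0.     0.     1.   ]]
top [[-0.026, -0.998, 0.049, 0.463], [-1.0, 0.026, -0.013, -0.022], [0.011, -0.049, -0.999, 1.565], [0.0, 0.0, 0.0, 1.0]]
brass 0.53 [338. 160.] 5958 [ 0.628 -0.084  0.214] [[0.519, -0.193, 0.02], [0.733, 0.014, 0.44]]
tray 0.74 [238. 205.] 2811 [0.528 0.212 0.004] [[0.449, 0.119, -0.004], [0.607, 0.306, 0.015]]
furnace 0.91 [336. 156.] 6021 [ 0.629 -0.084  0.208] [[0.519, -0.194, 0.019], [0.734, 0.015, 0.44]]
funnel 0.78 [335. 157.] 5997 [ 0.629 -0.084  0.208] [[0.519, -0.194, 0.019], [0.733, 0.015, 0.44]]
hood 0.79 [330. 138.] 3078 [ 0.674 -0.075  0.358] [[0.6, -0.16, 0.018], [0.738, 0.02, 0.441]]
lever_knob 0.65 [364. 190.] 257 [ 0.549 -0.163  0.189] [[0.487, -0.176, 0.16], [0.61, -0.152, 0.234]]
side [[0.909, -0.322, 0.266, 0.262], [-0.418, -0.699, 0.581, -0.66], [-0.001, -0.639, -0.769, 1.056], [0.0, 0.0, 0.0, 1.0]]
tray 0.89 [279. 190.] 2273 [0.523 0.206 0.004] [[0.443, 0.114, -0.001], [0.607, 0.308, 0.013]]
furnace 0.92 [360. 224.] 9775 [ 0.614 -0.138  0.181] [[0.514, -0.199, 0.026], [0.705, -0.024, 0.438]]
funnel 0.79 [361. 228.] 9840 [ 0.614 -0.138  0.181] [[0.514, -0.199, 0.022], [0.704, -0.022, 0.438]]
hood 0.78 [380. 167.] 3117 [ 0.645 -0.123  0.359] [[0.593, -0.169, 0.312], [0.71, -0.029, 0.44]]
lever_knob 0.62 [336. 247.] 441 [ 0.534 -0.165  0.189] [[0.483, -0.178, 0.163], [0.612, -0.142, 0.233]]
```

```bash
python3 -c "
import cv2,numpy as np
a=cv2.imread('pics/top.png')[60:290,170:440];b=cv2.imread('pics/side.png')[90:340,220:470]
a=cv2.resize(a,(400,341),interpolation=2);b=cv2.resize(b,(400,400),interpolation=2)
o=np.zeros((400,800,3),np.uint8);o[:341,:400]=a;o[:,400:]=b;cv2.imwrite('pics/c1.png',o)"
```

```text
(no output)
```

View pics/c1.png

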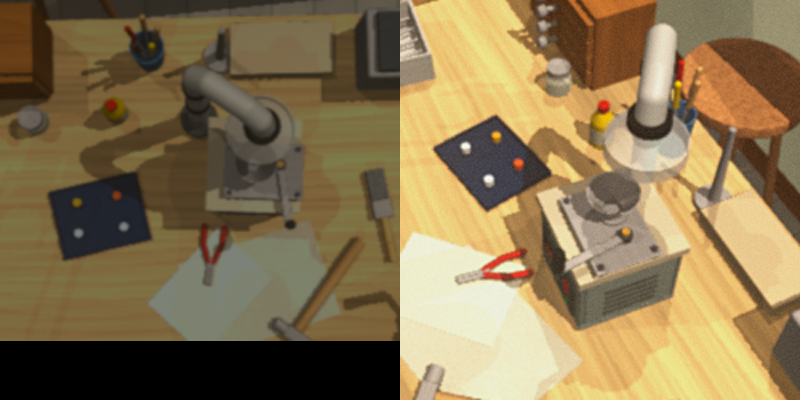

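```bash
python3 - <<'E'
from h import *
for n in ("top","side"):
    c=cam(n)
    hsv=cv2.cvtColor(c["image"],cv2.COLOR_RGB2HSV)
    t=spotter.outline_of("tray",n)[0]["mask"].astype(np.uint8)
    cnt=cv2.findContours(t,cv2.RETR_EXTERNAL,cv2.CHAIN_APPROX_NONE)[0]
    h=cv2.fillPoly(t*0,[cv2.convexHull(max(cnt,key=cv2.contourArea))],1); h=cv2.erode(h,np.ones((7,7)))
    m=((hsv[...,2]>95)&(h>0)).astype(np.uint8)
    k,l,s,ce=cv2.connectedComponentsWithStats(m)
    for i in range(1,k):
        if s[i,4]>8: print(n,ce[i].round(1),s[i,4],np.mean(c["image"][l==i],0).round(),ray(c,*ce[i],.014).round(4))
    P=pts(c)
    L=P[(abs(P[:,2]-.164)<.006)&(P[:,0]>.45)&(P[:,0]<.8)&(P[:,1]<.08)&(P[:,1]>-.25)]
    print("lid",len(L),cv2.minAreaRect(L[:,:2].astype(np.float32)))
    F=P[(abs(P[:,2]-.231)<.006)&(P[:,0]>.45)&(P[:,0]<.8)&(P[:,1]<.08)&(P[:,1]>-.25)]
    for x in F[np.argsort(F[:,1])][::3]: print(x.round(3).tolist(),end=" ")
    print()
E
```

```text
top [248.2 191.4] 19 [114.  54.  24.] [0.5679 0.177  0.014 ]
top [221.6 196.1] 18 [114.  89.  17.] [0.5552 0.2607 0.014 ]
top [253.1 212.3] 21 [110. 114. 117.] [0.5018 0.1629 0.014 ]
top [222.6 216.8] 21 [110. 114. 116.] [0.4904 0.2585 0.014 ]
lid 1198 ((0.6171173453330994, -0.09150565415620804), (0.21262681484222412, 0.19332300126552582), 87.0265884399414)
[0.495, -0.176, 0.226] [0.489, -0.175, 0.235] [0.495, -0.173, 0.23] [0.486, -0.172, 0.233] [0.5, -0.17, 0.23] [0.487, -0.17, 0.232] [0.495, -0.167, 0.231] [0.498, -0.165, 0.229] [0.489, -0.164, 0.232] [0.498, -0.162, 0.231] [0.598, -0.146, 0.23] [0.607, -0.144, 0.226] [0.596, -0.144, 0.226] [0.59, -0.143, 0.235] [0.59, -0.141, 0.229] [0.596, -0.138, 0.228] [0.582, -0.137, 0.234] [0.582, -0.135, 0.234] [0.586, -0.133, 0.226] [0.586, -0.13, 0.227] [0.577, -0.127, 0.23] [0.574, -0.124, 0.234] [0.574, -0.121, 0.231] [0.578, -0.116, 0.229] [0.572, -0.113, 0.234] [0.572, -0.107, 0.23] [0.575, -0.102, 0.227] [0.576, -0.1, 0.226] [0.572, -0.096, 0.234] [0.572, -0.094, 0.231] [0.576, -0.089, 0.227] [0.581, -0.086, 0.228] [0.584, -0.083, 0.
[... 1960 characters left out ...]
579, -0.092, 0.228] [0.628, -0.089, 0.226] [0.575, -0.087, 0.228] [0.633, -0.085, 0.227] [0.628, -0.084, 0.227] [0.583, -0.083, 0.227] [0.581, -0.082, 0.231] [0.578, -0.081, 0.231] [0.587, -0.08, 0.225] [0.588, -0.079, 0.227] [0.585, -0.078, 0.232] [0.583, -0.078, 0.229] [0.623, -0.078, 0.227] [0.594, -0.077, 0.23] [0.588, -0.077, 0.232] [0.613, -0.076, 0.227] [0.605, -0.076, 0.23] [0.616, -0.075, 0.228] [0.625, -0.074, 0.23] [0.587, -0.074, 0.23] [0.614, -0.074, 0.227] [0.601, -0.073, 0.229] [0.62, -0.073, 0.227] [0.612, -0.073, 0.227] [0.615, -0.072, 0.228] [0.604, -0.072, 0.234] [0.626, -0.071, 0.229] [0.594, -0.071, 0.23] [0.619, -0.07, 0.232] [0.611, -0.069, 0.228] [0.61, -0.067, 0.229]
```

```bash
cat >> h.py <<'E'
YAW=-0.052; F=np.array([.608,-.108,0.]); A=[.500,.162]; B=[.4885,.258]
def down(): return R.from_euler('z',YAW).as_matrix()@np.array([[-1,0,0],[0,1,0],[0,0,-1.]])
def lean(a): 
    s,c=np.sin(a),np.cos(a); return R.from_euler('z',YAW).as_matrix()@np.array([[-c,0,s],[0,1,0],[-s,0,-c]])
def fw(p): return F+R.from_euler('z',YAW).apply(p)
E
python3 -c "
from h import *
print(delta([*A,.12],down()),delta([*B,.12],down()))"
```

```text
(array([-415.5, -203.1,  128.3]), array([-1.000e-04, -0.000e+00, -2.938e-01])) (array([-372.1, -116.7,  128.3]), array([-1.000e-04, -0.000e+00, -2.938e-01]))
```

```bash
python3 -m jog '{"linear":[[0,0,0],[0,0,0],[-32,-22,13],[-32,-22,13],[-32,-22,13]],"twist":[[0,0,-0.147],[0,0,-0.147],[0,0,0],[0,0,0],[0,0,0]],"jaw":[40,40,40,40,40]}' 60
python3 -m jog '{"linear":[[-32,-22,13],[-32,-22,13],[-32,-22,13],[-32,-22,13],[-32,-22,13]],"twist":[[0,0,0],[0,0,0],[0,0,0],[0,0,0],[0,0,0]],"jaw":[40,40,40,40,40]}'
python3 -m jog '{"linear":[[-32,-22,13],[-32,-22,13],[0,0,0],[0,0,0],[0,0,0]],"twist":[[0,0,0],[0,0,0],[0,0,0],[0,0,0],[0,0,0]],"jaw":[40,40,40,40,40]}'
python3 - <<'E'
from h import *
c=cam("wrist"); cv2.imwrite("pics/w1.png",c["image"][:,:,::-1])
print(delta([*B,.12],down()), np.array(c["T_tool_cam"]).round(3).tolist())
for q in ("silver_a","copper","brass"):
    for d in spotter.outline_of(q,"wrist")[:4]: 
        P=pts(c,d["mask"]); print(q,round(d["p"],2),np.round(d["uv"]),d["mask"].sum(),ray(c,*d["uv"],.02).round(4),np.median(P,0).round(4) if len(P) else 0)
E
```

```text
clock: 1.6
tcp_pos: [0.2712, 0.4222, 0.2089]
eef_rot: [0.0, 0.025, 1.0, 0.0]
wrist_force: [1.2, 0.6, -0.1]
finger_gap: 0.0342
grip_force: 0.0
clock: 2.1
tcp_pos: [0.4257, 0.3038, 0.1439]
eef_rot: [0.0, 0.026, 1.0, 0.0]
wrist_force: [0.4, 0.6, -0.1]
finger_gap: 0.0341
grip_force: 0.0
clock: 2.6
tcp_pos: [0.4856, 0.2583, 0.1187]
eef_rot: [0.0, 0.025, 1.0, 0.0]
wrist_force: [-0.0, 0.2, 1.0]
finger_gap: 0.0343
grip_force: 0.0
(array([-3. , -0.3, -1.2]), array([0.0003, 0.0005, 0.0015])) [[0.0, -0.953, -0.303, 0.077], [1.0, 0.0, -0.0, 0.001], [0.001, -0.303, 0.953, -0.126], [0.0, 0.0, 0.0, 1.0]]
silver_a 0.57 [319. 210.] 437 [0.4869 0.2581 0.02  ] [0.4859 0.2595 0.0205]
copper 0.77 [229. 289.] 192 [0.5544 0.1779 0.02  ] [0.5574 0.1775 0.0173]
brass 0.96 [324. 279.] 448 [0.5483 0.2597 0.02  ] [0.5493 0.2615 0.0203]
```

View pics/w1.png

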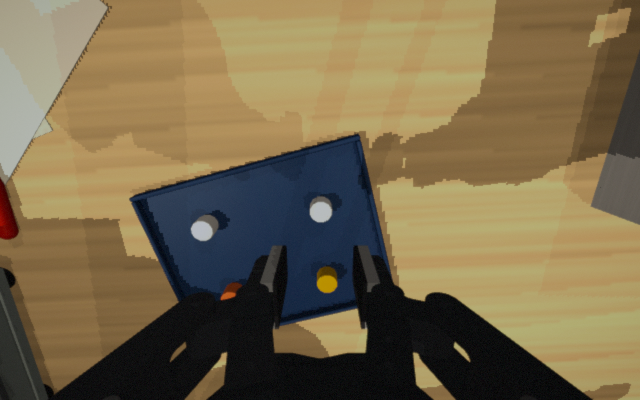

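```bash
python3 -m jog '{"linear":[[-1,0,25],[0,0,25],[0,0,25],[0,0,14],[0,0,5]],"twist":[[0,0,0],[0,0,0],[0,0,0],[0,0,0],[0,0,0]],"jaw":[40,40,40,40,40]}'
python3 -m jog '{"linear":[[0,0,0],[0,0,0],[0,0,0],[0,0,0],[0,0,0]],"twist":[[0,0,0],[0,0,0],[0,0,0],[0,0,0],[0,0,0]],"jaw":[40,10,10,10,10]}' 40
python3 -m jog '{"linear":[[0,0,0],[0,0,-15],[0,0,-25],[0,0,-30],[0,0,-30]],"twist":[[0,0,0],[0,0,0],[0,0,0],[0,0,0],[0,0,0]],"jaw":[10,10,10,10,10]}'
python3 -c "
from h import *
a=.8; Rm=lean(a)
tip=fw([-.075,0,.236+.065]); print('pre',delta(tip-.017*Rm[:,2],down()), (tip-.017*Rm[:,2]).round(3))"
```

```text
clock: 3.3
tcp_pos: [0.4865, 0.2577, 0.0233]
eef_rot: [-0.001, 0.026, 1.0, -0.0]
wrist_force: [-0.8, 0.5, 0.8]
finger_gap: 0.0343
grip_force: 0.0
clock: 3.8
tcp_pos: [0.4878, 0.2578, 0.0255]
eef_rot: [0.001, 0.026, 1.0, 0.0]
wrist_force: [-1.2, 0.2, 7.7]
finger_gap: 0.0158
grip_force: 39.3
clock: 4.3
tcp_pos: [0.487, 0.2575, 0.1257]
eef_rot: [0.0, 0.026, 1.0, 0.0]
wrist_force: [0.6, 0.6, -0.4]
finger_gap: 0.0155
grip_force: 39.2
pre (array([ -52.6, -358.7, -187.2]), array([0.    , 0.0001, 0.0002])) [ 0.521 -0.103  0.313]
```

```bash
python3 -m jog '{"linear":[[-5,-10,-30],[-5,-30,-30],[-5,-36,-25],[-5,-40,-22],[-5,-40,-20]],"twist":[[0,0,0],[0,0,0],[0,0,0],[0,0,0],[0,0,0]],"jaw":[10,10,10,10,10]}'
python3 -m jog '{"linear":[[-5,-40,-20],[-5,-40,-15],[-5,-40,-15],[-5,-40,-10],[-7,-43,0]],"twist":[[0,0,0],[0,0,0],[0,0,0],[0,0,0],[0,0,0]],"jaw":[10,10,10,10,10]}'
python3 - <<'E'
from h import *
c=cam("wrist"); c2=cam("side")
o=np.hstack([c["image"][120:400,180:460],c2["image"][60:340,220:500]]); cv2.imwrite("pics/w2.png",cv2.resize(o,(800,400))[:,:,::-1])
E
```

```text
clock: 4.8
tcp_pos: [0.5039, 0.0991, 0.2529]
eef_rot: [0.001, 0.026, 1.0, -0.0]
wrist_force: [1.2, -0.3, -0.2]
finger_gap: 0.016
grip_force: 39.2
clock: 5.3
tcp_pos: [0.5205, -0.1052, 0.3133]
eef_rot: [0.002, 0.026, 1.0, -0.001]
wrist_force: [0.4, 1.0, -0.9]
finger_gap: 0.0157
grip_force: 39.2
```

View pics/w2.png

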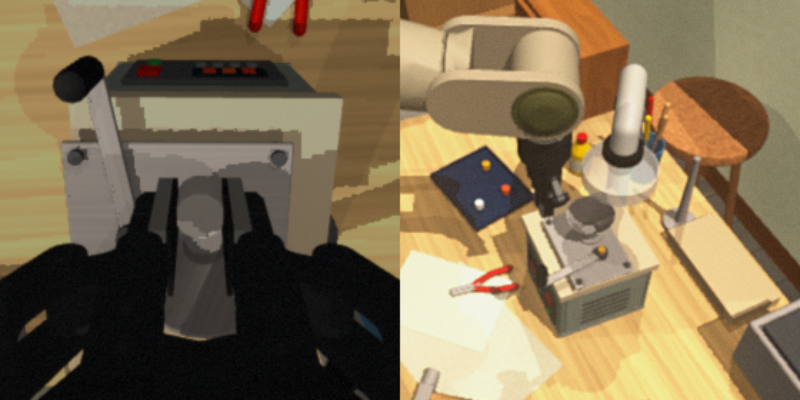

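```bash
python3 -m jog '{"linear":[[0,0,0],[0,0,0],[0,0,0],[0,0,0],[0,0,0]],"twist":[[0,-0.08,0],[0,-0.14,0],[0,-0.14,0],[0,-0.14,0],[0,-0.14,0]],"jaw":[10,10,10,10,10]}'
python3 -m jog '{"linear":[[0,0,0],[0,0,0],[0,0,0],[0,0,0],[0,0,0]],"twist":[[0,-0.12,0],[0,-0.04,0],[0,0,0],[0,0,0],[0,0,0]],"jaw":[10,10,10,10,10]}'
python3 -c "
from h import *
Rm=lean(.8); tip=fw([-.011,0,.236]); print(delta(tip-.017*Rm[:,2],Rm))"
```

```text
clock: 5.9
tcp_pos: [0.5201, -0.1031, 0.3122]
eef_rot: [0.318, 0.025, 0.948, -0.009]
wrist_force: [1.5, 0.9, -0.6]
finger_gap: 0.016
grip_force: 39.3
clock: 6.4
tcp_pos: [0.5208, -0.1035, 0.3118]
eef_rot: [0.389, 0.023, 0.921, -0.01]
wrist_force: [-0.6, -0.6, -0.3]
finger_gap: 0.0159
grip_force: 39.3
(array([ 1.2, -0. , 90.5]), array([ 0.0004, -0.0001,  0.0009]))
```

```bash
python3 -m jog '{"linear":[[1,0,20],[0,0,25],[0,0,25],[0,0,15],[0,0,5]],"twist":[[0,0,0],[0,0,0],[0,0,0],[0,0,0],[0,0,0]],"jaw":[10,10,10,10,10]}'
python3 -m jog '{"linear":[[0,0,0],[0,0,0],[0,0,0],[0,0,0],[0,0,0]],"twist":[[0,0,0],[0,0,0],[0,0,0],[0,0,0],[0,0,0]],"jaw":[10,10,45,45,45]}'
python3 -m jog '{"linear":[[0,0,0],[0,0,0],[0,0,-20],[0,0,-35],[0,0,-35]],"twist":[[0,0,0],[0,0,0],[0,0,0],[0,0,0],[0,0,0]],"jaw":[45,45,45,45,45]}'
python3 - <<'E'
from h import *
c=cam("wrist"); c2=cam("side")
o=np.hstack([c["image"][60:340,180:460],c2["image"][100:300,260:460].repeat(1,0) if 0 else cv2.resize(c2["image"][140:280,290:430],(280,280))]); cv2.imwrite("pics/w3.png",cv2.resize(o,(800,400))[:,:,::-1])
print(pose()[:3,3])
E
```

```text
clock: 6.9
tcp_pos: [0.585, -0.1065, 0.2466]
eef_rot: [0.388, 0.024, 0.921, -0.009]
wrist_force: [-0.8, -0.9, -0.5]
finger_gap: 0.016
grip_force: 39.3
clock: 7.4
tcp_pos: [0.5842, -0.107, 0.2484]
eef_rot: [0.39, 0.024, 0.921, -0.01]
wrist_force: [0.5, -0.1, -0.6]
finger_gap: 0.0385
grip_force: 0.0
clock: 7.9
tcp_pos: [0.5189, -0.1034, 0.3109]
eef_rot: [0.389, 0.024, 0.921, -0.01]
wrist_force: [0.4, 0.7, 1.5]
finger_gap: 0.0381
grip_force: 0.0
[ 0.51891025 -0.10378611  0.31408491]
```

View pics/w3.png

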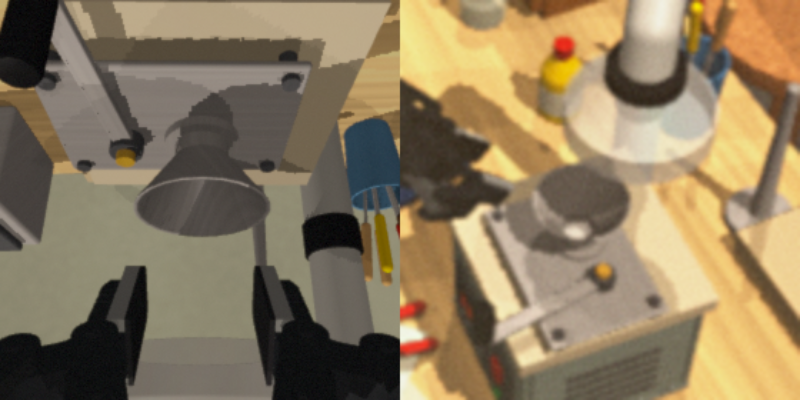

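```bash
python3 -m jog '{"linear":[[0,0,0],[0,0,0],[0,0,0],[0,0,0],[0,0,0]],"twist":[[0,0.1,0],[0,0.14,0],[0,0.14,0],[0,0.14,0],[0,0.14,0]],"jaw":[45,45,45,45,45]}'
python3 -m jog '{"linear":[[0,0,0],[0,0,0],[0,0,0],[0,0,0],[0,0,0]],"twist":[[0,0.14,0],[0,0,0],[0,0,0],[0,0,0],[0,0,0]],"jaw":[45,45,45,45,45]}'
python3 - <<'E'
from h import *
c=cam("wrist"); cv2.imwrite("pics/w4.png",cv2.resize(c["image"][160:360,220:420],(600,600),interpolation=2)[:,:,::-1])
print(delta([*A,.12],down()))
E
```

```text
clock: 8.5
tcp_pos: [0.5201, -0.1036, 0.3105]
eef_rot: [0.067, 0.026, 0.997, -0.002]
wrist_force: [0.6, 0.2, 0.1]
finger_gap: 0.038
grip_force: 0.0
clock: 9.0
tcp_pos: [0.5193, -0.1035, 0.3109]
eef_rot: [0.001, 0.026, 1.0, -0.0]
wrist_force: [-0.1, -0.2, -0.6]
finger_gap: 0.0388
grip_force: 0.0
(array([ 33.5, 264.2, 190.9]), array([-0.0002,  0.0018, -0.    ]))
```

View pics/w4.png

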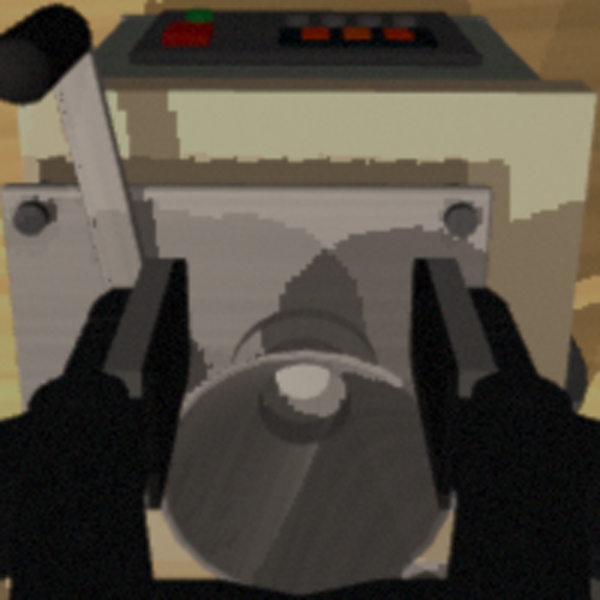

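The pellet sits in the throat (305,385). Now the second.

```bash
python3 -m jog '{"linear":[[4,35,5],[5,38,25],[5,40,28],[5,40,28],[5,40,28]],"twist":[[0,0,0],[0,0,0],[0,0,0],[0,0,0],[0,0,0]],"jaw":[40,40,40,40,40]}'
python3 -m jog '{"linear":[[5,40,28],[5,31,28],[0,0,21],[0,0,0],[0,0,0]],"twist":[[0,0,0],[0,0,0],[0,0,0],[0,0,0],[0,0,0]],"jaw":[40,40,40,40,40]}'
python3 - <<'E'
from h import *
c=cam("wrist")
for q in ("silver_a","copper"):
    for d in spotter.outline_of(q,"wrist")[:4]: 
        print(q,round(d["p"],2),np.round(d["uv"]),d["mask"].sum(),ray(c,*d["uv"],.02).round(4))
print(delta([*A,.12],down()))
E
```

```text
clock: 9.55
tcp_pos: [0.5052, 0.0918, 0.1961]
eef_rot: [0.001, 0.026, 1.0, 0.0]
wrist_force: [0.7, 0.7, 0.0]
finger_gap: 0.0341
grip_force: 0.0
clock: 10.05
tcp_pos: [0.4998, 0.1614, 0.1205]
eef_rot: [0.001, 0.026, 1.0, 0.0]
wrist_force: [-0.6, -0.1, 0.6]
finger_gap: 0.0345
grip_force: 0.0
silver_a 0.59 [322. 202.] 420 [0.4954 0.164  0.02  ]
copper 0.58 [339. 272.] 435 [0.5582 0.1757 0.02  ]
(array([0.3, 0.7, 1. ]), array([ 0.0004,  0.0027, -0.0009]))
```

```bash
python3 -m jog '{"linear":[[2,1.5,25],[0,0,25],[0,0,25],[0,0,14],[0,0,6]],"twist":[[0,0,0],[0,0,0],[0,0,0],[0,0,0],[0,0,0]],"jaw":[40,40,40,40,40]}'
python3 -m jog '{"linear":[[0,0,0],[0,0,0],[0,0,0],[0,0,0],[0,0,0]],"twist":[[0,0,0],[0,0,0],[0,0,0],[0,0,0],[0,0,0]],"jaw":[40,10,10,10,10]}' 40
python3 -m jog '{"linear":[[0,0,0],[0,0,-15],[0,0,-25],[0,0,-30],[0,0,-30]],"twist":[[0,0,0],[0,0,0],[0,0,0],[0,0,0],[0,0,0]],"jaw":[10,10,10,10,10]}'
python3 -c "
from h import *
print(delta([.5205,-.1035,.312],down()))"
```

```text
clock: 10.7
tcp_pos: [0.4976, 0.163, 0.0242]
eef_rot: [-0.0, 0.026, 1.0, -0.0]
wrist_force: [-0.7, -1.2, 0.3]
finger_gap: 0.0346
grip_force: 0.0
clock: 11.2
tcp_pos: [0.4983, 0.1634, 0.0258]
eef_rot: [0.001, 0.026, 1.0, 0.0]
wrist_force: [-1.7, -1.6, 7.1]
finger_gap: 0.0156
grip_force: 39.2
clock: 11.7
tcp_pos: [0.4974, 0.1635, 0.126]
eef_rot: [0.0, 0.026, 1.0, 0.0]
wrist_force: [1.2, -0.1, -0.7]
finger_gap: 0.0159
grip_force: 39.2
(array([ -36.9, -265.4, -186. ]), array([0.0001, 0.0002, 0.0002]))
```

```bash
python3 -m jog '{"linear":[[-4,-10,-35],[-5,-27,-35],[-5,-36,-30],[-5,-38,-26],[-5,-38,-20]],"twist":[[0,0,0],[0,0,0],[0,0,0],[0,0,0],[0,0,0]],"jaw":[10,10,10,10,10]}'
python3 -m jog '{"linear":[[-5,-38,-20],[-5,-40,-20],[-3,-38,0],[0,0,0],[0,0,0]],"twist":[[0,0,0],[0,0,0],[0,0,0],[0,-0.08,0],[0,-0.14,0]],"jaw":[10,10,10,10,10]}'
python3 -m jog '{"linear":[[0,0,0],[0,0,0],[0,0,0],[0,0,0],[0,0,0]],"twist":[[0,-0.14,0],[0,-0.14,0],[0,-0.14,0],[0,-0.12,0],[0,-0.04,0]],"jaw":[10,10,10,10,10]}'
python3 -m jog '{"linear":[[0,0,0],[0,0,0],[0,0,0],[0,0,0],[0,0,0]],"twist":[[0,0,0],[0,0,0],[0,0,0],[0,0,0],[0,0,0]],"jaw":[10,10,10,10,10]}'
python3 -c "
from h import *
Rm=lean(.8); tip=fw([-.011,0,.236]); print(delta(tip-.017*Rm[:,2],Rm))"
```

```text
clock: 12.2
tcp_pos: [0.5138, 0.0121, 0.2728]
eef_rot: [0.001, 0.026, 1.0, -0.0]
wrist_force: [1.2, -0.3, -0.9]
finger_gap: 0.0154
grip_force: 39.2
clock: 12.7
tcp_pos: [0.5215, -0.1044, 0.3106]
eef_rot: [0.112, 0.027, 0.993, -0.003]
wrist_force: [0.6, 0.2, 0.1]
finger_gap: 0.0159
grip_force: 39.3
clock: 13.2
tcp_pos: [0.5195, -0.1029, 0.3101]
eef_rot: [0.391, 0.024, 0.92, -0.01]
wrist_force: [1.1, 0.2, 0.7]
finger_gap: 0.0159
grip_force: 39.3
clock: 13.7
tcp_pos: [0.521, -0.1031, 0.3107]
eef_rot: [0.389, 0.024, 0.921, -0.01]
wrist_force: [-0.1, -0.3, -0.4]
finger_gap: 0.0153
grip_force: 39.3
(array([ 0.5, -0.4, 89.6]), array([ 0.0003, -0.0002,  0.0004]))
```

```bash
python3 -m jog '{"linear":[[0,0,20],[0,0,25],[0,0,25],[0,0,15],[0,0,4.5]],"twist":[[0,0,0],[0,0,0],[0,0,0],[0,0,0],[0,0,0]],"jaw":[10,10,10,10,10]}'
python3 -m jog '{"linear":[[0,0,0],[0,0,0],[0,0,0],[0,0,0],[0,0,0]],"twist":[[0,0,0],[0,0,0],[0,0,0],[0,0,0],[0,0,0]],"jaw":[10,10,45,45,45]}'
python3 -m jog '{"linear":[[0,0,0],[0,0,0],[0,0,-20],[0,0,-35],[0,0,-35]],"twist":[[0,0,0],[0,0,0],[0,0,0],[0,0,0],[0,0,0]],"jaw":[45,45,45,45,45]}'
python3 -m jog '{"linear":[[0,0,0],[0,0,0],[0,0,0],[0,0,0],[0,0,0]],"twist":[[0,0.1,0],[0,0.14,0],[0,0.14,0],[0,0.14,0],[0,0.14,0]],"jaw":[45,45,45,45,45]}'
python3 -m jog '{"linear":[[0,0,0],[0,0,0],[0,0,0],[0,0,0],[0,0,0]],"twist":[[0,0.14,0],[0,0,0],[0,0,0],[0,0,0],[0,0,0]],"jaw":[45,45,45,45,45]}'
python3 - <<'E'
from h import *
c=cam("wrist"); a=cv2.resize(c["image"][160:360,220:420],(400,400),interpolation=2)
c2=cam("side"); b=cv2.resize(c2["image"][140:280,290:430],(400,400),interpolation=2)
cv2.imwrite("pics/w5.png",np.hstack([a,b])[:,:,::-1])
for n,cc in (("wrist",c),("side",c2)):
    P=pts(cc); k=P[(P[:,2]>.205)&(P[:,2]<.24)&(np.hypot(P[:,0]-.491,P[:,1]+.171)<.02)]
    print(n,len(k),(k.min(0)/2+k.max(0)/2).round(4) if len(k) else 0, k.max(0)-k.min(0) if len(k) else 0)
print(fw([-.113,-.068,.21]),fw([-.049,-.152,.21]),fw([0,-.048,.21]))
E
```

```text
clock: 14.2
tcp_pos: [0.5854, -0.1062, 0.2467]
eef_rot: [0.388, 0.024, 0.921, -0.009]
wrist_force: [0.8, -0.4, 0.1]
finger_gap: 0.0161
grip_force: 39.3
clock: 14.7
tcp_pos: [0.5849, -0.1065, 0.2487]
eef_rot: [0.39, 0.024, 0.921, -0.01]
wrist_force: [-0.4, 0.8, -0.2]
finger_gap: 0.0382
grip_force: 0.0
clock: 15.2
tcp_pos: [0.5195, -0.1029, 0.3112]
eef_rot: [0.389, 0.024, 0.921, -0.01]
wrist_force: [0.4, -0.7, 0.8]
finger_gap: 0.0383
grip_force: 0.0
clock: 15.7
tcp_pos: [0.5204, -0.1032, 0.3117]
eef_rot: [0.068, 0.026, 0.997, -0.002]
wrist_force: [0.3, -0.3, -0.4]
finger_gap: 0.0386
grip_force: 0.0
clock: 16.2
tcp_pos: [0.5199, -0.1031, 0.3114]
eef_rot: [0.001, 0.026, 1.0, -0.0]
wrist_force: [-0.0, -0.3, -0.9]
finger_gap: 0.0384
grip_force: 0.0
wrist 735 [ 0.4905 -0.1669  0.2201] [0.017799   0.01744416 0.02965001]
side 91 [ 0.4908 -0.1705  0.2204] [0.01756881 0.0182104  0.03063188]
[ 0.49161833 -0.17003473  0.21      ] [ 0.55116579 -0.25724769  0.21      ] [ 0.60550512 -0.15593512  0.21      ]
```

View pics/w5.png

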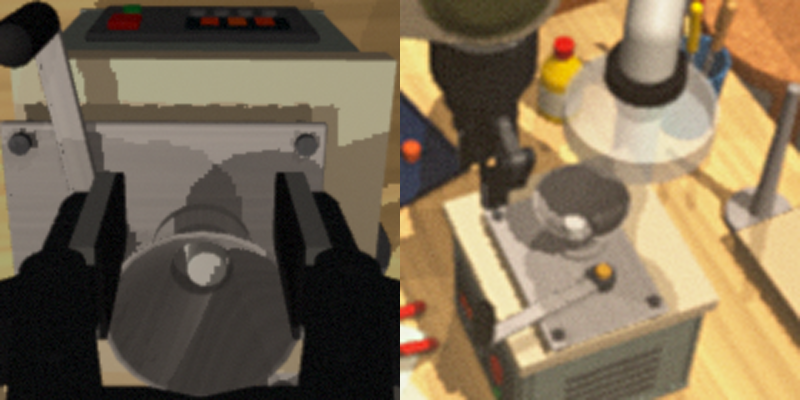

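```bash
python3 - <<'E'
from h import *
print(np.round(r.get_obs()["joint_positions"],3))
K=np.array([.491,-.1705]); P=fw([0,-.048,0])[:2]; d=(K-P)/np.linalg.norm(K-P); print(P,np.linalg.norm(K-P))
Rm=np.array([[d[0],-(-d[1])*-1*-1,0],[d[1],0,0],[0,0,-1.]]); x=np.r_[d,0]; z=np.array([0,0,-1.]); Rm=np.c_[x,np.cross(z,x),z]
print(delta([*K,.305],Rm))
E
```

```text
[-0.417  0.287  1.369  0.     1.484 -1.936]
[ 0.60550512 -0.15593512] 0.11542772351065382
(array([ 25.5, -68.8,   6.3]), array([-0.0003,  0.0015, -0.1786]))
```

```bash
python3 -m jog '{"linear":[[5,-17,1],[6,-17,1],[0,0,0],[0,0,0],[0,0,0]],"twist":[[0,0,0],[0,0,-0.125],[0,0,-0.125],[0,0,-0.125],[0,0,-0.125]],"jaw":[50,55,55,55,55]}' 25
python3 - <<'E'
from h import *
print(delta([.491,-.1705,.305],pose()[:3,:3])[0], r.get_obs()["joint_positions"])
E
```

```text
clock: 16.8
tcp_pos: [0.5075, -0.1367, 0.3092]
eef_rot: [0.0, -0.225, 0.974, -0.0]
wrist_force: [0.2, 0.4, 0.1]
finger_gap: 0.0471
grip_force: 0.0
[ 29.6 -23.2   4.2] [-4.86311661e-01  2.77256557e-01  1.38707826e+00  2.76723326e-04
  1.47621175e+00 -2.51002149e+00]
```

```bash
python3 -m jog '{"linear":[[10,-8,1],[10,-8,1],[9.5,-7,2],[0,0,0],[0,0,0]],"twist":[[0,0,0],[0,0,0],[0,0,0],[0,0,0],[0,0,0]],"jaw":[55,55,55,55,55]}'
python3 -m jog '{"linear":[[0,0,15],[0,0,25],[0,0,25],[0,0,13],[0,0,5]],"twist":[[0,0,0],[0,0,0],[0,0,0],[0,0,0],[0,0,0]],"jaw":[55,55,55,55,55]}'
python3 -m jog '{"linear":[[0,0,0],[0,0,0],[0,0,0],[0,0,0],[0,0,0]],"twist":[[0,0,0],[0,0,0],[0,0,0],[0,0,0],[0,0,0]],"jaw":[55,30,10,10,10]}' 25
python3 -m jog '{"linear":[[0,0,0],[0,0,0],[0,0,0],[0,0,0],[0,0,0]],"twist":[[0,0,0],[0,0,0],[0,0,0],[0,0,0],[0,0,0]],"jaw":[10,10,10,10,10]}' 25
python3 - <<'E'
from h import *
T=pose(); P=np.array([.6055,-.156]); K=np.array([.491,-.1705])-P
pr=np.zeros(3)
for a in np.linspace(.095,.95,10):
    q=np.r_[R.from_euler('z',a).as_matrix()[:2,:2]@K-K,0]; s=T[:3,:3].T@q*1000; print((s-pr).round(1)); pr=s
E
```

```text
clock: 17.3
tcp_pos: [0.4909, -0.1704, 0.3049]
eef_rot: [0.0, -0.221, 0.975, 0.0]
wrist_force: [0.1, 0.0, -0.6]
finger_gap: 0.0474
grip_force: 0.0
clock: 17.8
tcp_pos: [0.4909, -0.1695, 0.2207]
eef_rot: [-0.001, -0.222, 0.975, 0.001]
wrist_force: [-1.5, 0.2, 1.0]
finger_gap: 0.0472
grip_force: 0.0
clock: 18.3
tcp_pos: [0.4913, -0.17, 0.2228]
eef_rot: [0.0, -0.222, 0.975, -0.0]
wrist_force: [-2.5, 1.4, 7.2]
finger_gap: 0.0173
grip_force: 25.8
clock: 18.8
tcp_pos: [0.4913, -0.1701, 0.2228]
eef_rot: [0.0, -0.222, 0.975, -0.0]
wrist_force: [-1.3, 0.7, 5.9]
finger_gap: 0.0177
grip_force: 25.8
[  3.  -10.5   0. ]
[  2.  -10.8   0. ]
[  0.9 -10.9   0. ]
[ -0.1 -11.    0. ]
[ -1.2 -10.9   0. ]
[ -2.2 -10.7   0. ]
[ -3.2 -10.5   0. ]
[ -4.2 -10.1   0. ]
[-5.1 -9.7  0. ]
[-6.  -9.2  0. ]
```

```bash
python3 -m jog '{"linear":[[3,-10.5,0],[2,-10.8,0],[0.9,-10.9,0],[-0.1,-11,0],[-1.2,-10.9,0]],"twist":[[0,0,0],[0,0,0],[0,0,0],[0,0,0],[0,0,0]],"jaw":[10,10,10,10,10]}' 25
python3 -m jog '{"linear":[[-2.2,-10.7,0],[-3.2,-10.5,0],[-4.2,-10.1,0],[-5.1,-9.7,0],[-5,-7.8,0]],"twist":[[0,0,0],[0,0,0],[0,0,0],[0,0,0],[0,0,0]],"jaw":[10,10,10,10,10]}'
python3 -m jog '{"linear":[[-1,-1.4,0],[0,0,0],[0,0,0],[0,0,0],[0,0,0]],"twist":[[0,0,0],[0,0,0],[0,0,0],[0,0,0],[0,0,0]],"jaw":[10,10,10,10,10]}'
python3 - <<'E'
from h import *
T=pose(); print(T[:3,3],r.get_obs()["wrist_force"],delta([.5512,-.2572,.2228],T[:3,:3])[0]); v=T[:2,3]-[.6055,-.156]; print(np.hypot(*v),(np.arctan2(v[1],v[0])-np.arctan2(-.0142,-.114)))
c=cam("side"); cv2.imwrite("pics/s6.png",cv2.resize(c["image"][100:300,250:450],(600,600),interpolation=2)[:,:,::-1])
E
```

```text
clock: 19.3
tcp_pos: [0.5102, -0.2208, 0.2224]
eef_rot: [-0.0, -0.222, 0.975, 0.0]
wrist_force: [-6.6, 3.3, 5.2]
finger_gap: 0.0169
grip_force: 26.1
clock: 19.8
tcp_pos: [0.5489, -0.2565, 0.2222]
eef_rot: [-0.001, -0.222, 0.975, 0.0]
wrist_force: [-14.3, 2.9, 5.4]
finger_gap: 0.0172
grip_force: 26.5
clock: 20.3
tcp_pos: [0.5491, -0.2566, 0.2222]
eef_rot: [-0.002, -0.222, 0.975, 0.001]
wrist_force: [-12.9, 3.9, 6.5]
finger_gap: 0.0171
grip_force: 26.5
[ 0.54910788 -0.25662677  0.22221281] [-12.92701785   3.94084366   6.50647863] [-1.6 -1.4 -0.6]
0.11535085060242033 0.9360738205317904
```

View pics/s6.png

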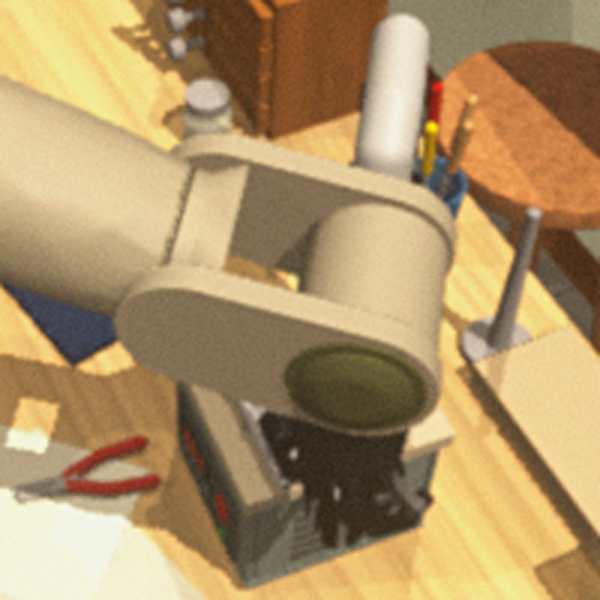

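```bash
python3 -m jog '{"linear":[[-1.2,-1.6,0],[0,0,0],[0,0,0],[0,0,0],[0,0,0]],"twist":[[0,0,0],[0,0,0],[0,0,0],[0,0,0],[0,0,0]],"jaw":[10,10,10,10,10]}'
python3 -m jog '{"linear":[[0,0,0],[0,0,0],[0,0,0],[0,0,0],[0,0,0]],"twist":[[0,0,0],[0,0,0],[0,0,0],[0,0,0],[0,0,0]],"jaw":[10,10,10,10,10]}'
```

```text
clock: 20.85
tcp_pos: [0.5499, -0.2571, 0.2221]
eef_rot: [-0.004, -0.223, 0.975, 0.002]
wrist_force: [-20.5, 6.8, 9.5]
finger_gap: 0.0173
grip_force: 26.9
clock: 21.35
tcp_pos: [0.5499, -0.2571, 0.2222]
eef_rot: [-0.004, -0.223, 0.975, 0.002]
wrist_force: [-20.0, 7.3, 9.1]
finger_gap: 0.017
grip_force: 26.9
```

```bash
python3 -m jog '{"linear":[[2.2,3,0],[5,7.8,0],[5.1,9.7,0],[4.2,10.1,0],[3.2,10.5,0]],"twist":[[0,0,0],[0,0,0],[0,0,0],[0,0,0],[0,0,0]],"jaw":[10,10,10,10,10]}'
python3 -m jog '{"linear":[[2.2,10.7,0],[1.2,10.9,0],[0.1,11,0],[-0.9,10.9,0],[-2,10.8,0]],"twist":[[0,0,0],[0,0,0],[0,0,0],[0,0,0],[0,0,0]],"jaw":[10,10,10,10,10]}'
python3 -m jog '{"linear":[[-3,10.5,0],[0,0,0],[0,0,0],[0,0,0],[0,0,0]],"twist":[[0,0,0],[0,0,0],[0,0,0],[0,0,0],[0,0,0]],"jaw":[10,10,10,55,55]}'
python3 -m jog '{"linear":[[0,0,0],[0,0,0],[0,0,0],[0,0,0],[0,0,0]],"twist":[[0,0,0],[0,0,0],[0,0,0],[0,0,0],[0,0,0]],"jaw":[55,55,55,55,55]}'
python3 -m jog '{"linear":[[0,0,-10],[0,0,-25],[0,0,-30],[0,0,-30],[0,0,-10]],"twist":[[0,0,0],[0,0,0],[0,0,0],[0,0,0],[0,0,0]],"jaw":[55,55,55,55,55]}'
```

```text
clock: 21.85
tcp_pos: [0.5168, -0.2295, 0.2222]
eef_rot: [0.0, -0.222, 0.975, -0.0]
wrist_force: [-5.4, -3.4, 1.9]
finger_gap: 0.0171
grip_force: 26.0
clock: 22.35
tcp_pos: [0.4928, -0.18, 0.2221]
eef_rot: [0.0, -0.222, 0.975, -0.0]
wrist_force: [8.2, 0.6, -0.4]
finger_gap: 0.0173
grip_force: 25.9
clock: 22.85
tcp_pos: [0.4911, -0.1702, 0.2216]
eef_rot: [-0.0, -0.222, 0.975, 0.0]
wrist_force: [-0.0, -0.6, 1.0]
finger_gap: 0.0452
grip_force: 0.0
clock: 23.35
tcp_pos: [0.4911, -0.17, 0.2219]
eef_rot: [-0.0, -0.222, 0.975, -0.0]
wrist_force: [0.1, -0.2, -0.4]
finger_gap: 0.0464
grip_force: 0.0
clock: 23.85
tcp_pos: [0.4916, -0.1702, 0.3305]
eef_rot: [0.002, -0.222, 0.975, -0.002]
wrist_force: [1.0, -0.3, 0.1]
finger_gap: 0.0472
grip_force: 0.0
```

```bash
python3 -m jog '{"linear":[[-15,12,4],[-15,11,4],[0,0,4],[0,0,4],[0,0,3]],"twist":[[0,0,0],[0,0,0.125],[0,0,0.125],[0,0,0.125],[0,0,0.125]],"jaw":[55,55,55,55,55]}'
python3 -m jog '{"linear":[[-6,17,0],[-5,17,0],[0,0,0],[0,0,0],[0,0,0]],"twist":[[0,0,0],[0,0,0],[0,0,0],[0,0,0],[0,0,0]],"jaw":[55,55,55,55,55]}'
python3 - <<'E'
from h import *
c=cam("wrist"); a=cv2.resize(c["image"][160:360,220:420],(400,400),interpolation=2)
c2=cam("side"); b=cv2.resize(c2["image"][140:280,290:430],(400,400),interpolation=2)
cv2.imwrite("pics/w7.png",np.hstack([a,b])[:,:,::-1])
P=pts(c2); k=P[(P[:,2]>.205)&(P[:,2]<.24)&(np.hypot(P[:,0]-.491,P[:,1]+.171)<.03)]
print(len(k),(k.min(0)/2+k.max(0)/2).round(4))
E
```

```text
clock: 24.35
tcp_pos: [0.508, -0.136, 0.3072]
eef_rot: [-0.001, 0.028, 1.0, 0.0]
wrist_force: [-0.4, 0.0, 0.1]
finger_gap: 0.0469
grip_force: 0.0
clock: 24.85
tcp_pos: [0.5207, -0.1034, 0.3078]
eef_rot: [-0.0, 0.026, 1.0, -0.0]
wrist_force: [-0.5, 0.5, -0.3]
finger_gap: 0.0471
grip_force: 0.0
92 [ 0.4905 -0.1706  0.2199]
```

View pics/w7.png

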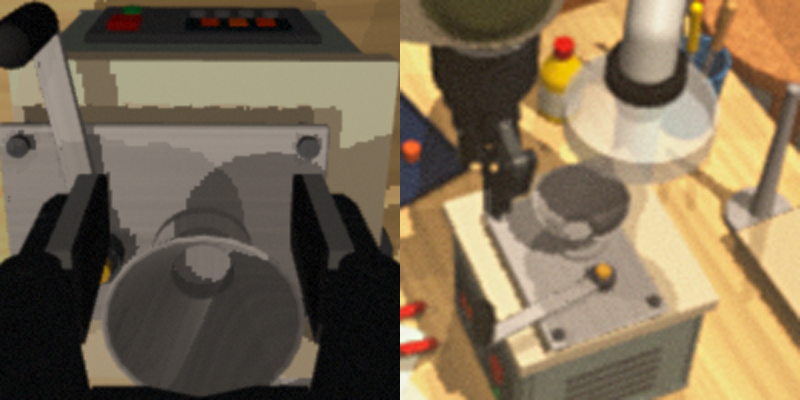

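```bash
python3 - <<'E'
from h import *
for n in ("wrist","side"):
    c=cam(n); P=pts(c); d=np.hypot(P[:,0]-.608,P[:,1]+.108)
    k=P[(d<.012)&(P[:,2]>.1)&(P[:,2]<.225)]; print(n,len(k),np.percentile(k[:,2],[5,25,50,75,95]).round(4) if len(k) else 0)
E
```

```text
wrist 349 [0.1858 0.1864 0.1867 0.1872 0.1877]
side 43 [0.1836 0.1848 0.1857 0.1868 0.1893]
```

```bash
python3 - <<'E'
from h import *
for n in ("wrist","side"):
    c=cam(n); P=pts(c); d=np.hypot(P[:,0]-.608,P[:,1]+.108)
    k=P[(d<.02)&(P[:,2]>.1)&(P[:,2]<.225)]; print(n,np.histogram(k[:,2],np.arange(.16,.226,.004)))
    f=k[abs(k[:,2]-.1865)<.003]; print(np.percentile(f,[1,99],axis=0).round(4))
    rim=P[(d>.033)&(d<.042)&(P[:,2]>.22)&(P[:,2]<.24)]; print("rim",np.median(rim[:,2]),np.percentile(rim[:,2],95))
    if n=="wrist":
        a=c["image"][160:360,220:420]; cv2.imwrite("pics/w8.png",cv2.resize(a[100:170,60:140],(800,600),interpolation=0)[:,:,::-1])
E
```

```text
wrist (array([  0,   0,   0,   0,   0,   0, 556, 152, 102, 211, 339, 211,  27,
         0,   0,   0]), array([0.16 , 0.164, 0.168, 0.172, 0.176, 0.18 , 0.184, 0.188, 0.192,
       0.196, 0.2  , 0.204, 0.208, 0.212, 0.216, 0.22 , 0.224]))
[[ 0.5887 -0.1222  0.1854]
 [ 0.6219 -0.093   0.1893]]
rim 0.2301182547503912 0.23320776331920437
side (array([ 0,  0,  0,  0,  0,  9, 75, 27, 21, 36, 34, 24,  3,  0,  0,  0]), array([0.16 , 0.164, 0.168, 0.172, 0.176, 0.18 , 0.184, 0.188, 0.192,
       0.196, 0.2  , 0.204, 0.208, 0.212, 0.216, 0.22 , 0.224]))
[[ 0.5894 -0.1263  0.184 ]
 [ 0.6222 -0.0929  0.1892]]
rim 0.22948034800937012 0.23365223747038924
```

View pics/w8.png

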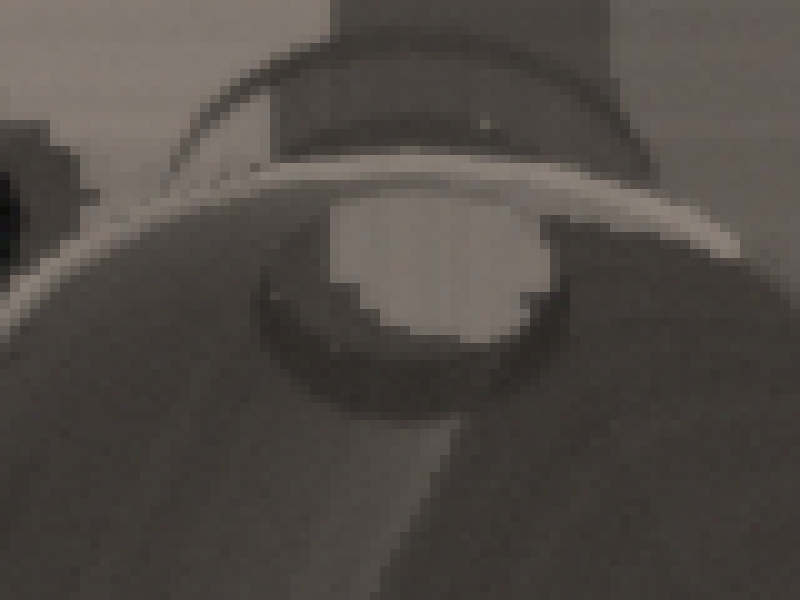

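```bash
python3 - <<'E'
from h import *
c=cam("wrist"); m=np.zeros((400,640),bool); 
z=c["range_z"]; P=pts(c,np.ones((400,640),bool)); 
full=np.full((400,640),np.nan); full[z>0]=P[:,2]; g=c["image"].mean(2)
for v in range(276,306,2):
    print(v," ".join(f"{full[v,u]*1000:4.0f}/{g[v,u]:3.0f}" for u in range(302,342,3)))
x=np.zeros((400,640)); x[z>0]=P[:,0]; print(x[276:306:2,320].round(3))
E
```

```text
276  187/118  187/118  186/ 67  189/ 55  189/ 59  192/ 59  192/ 64  192/ 61  191/ 58  189/ 56  186/ 64  187/ 71  186/ 68  187/ 67
278  187/113  188/116  190/ 74  232/ 94  233/112  232/121  232/126  232/123  233/122  233/109  232/ 83  187/ 77  187/ 69  187/ 69
280  188/105  233/127  232/119  232/120  232/119  231/104  228/ 99  230/102  233/113  232/124  233/125  233/129  232/109  186/ 77
282  233/109  232/ 88  225/ 78  217/ 78  207/ 84  200/ 96  188/106  199/102  204/ 96  213/102  221/105  230/109  232/123  233/127
284  226/ 77  218/ 75  209/ 75  201/ 78  188/111  187/111  186/114  186/112  187/112  187/102  207/100  214/101  223/102  230/109
286  217/ 70  208/ 69  202/ 68  187/ 68  187/112  186/110  187/114  186/112  187/111  187/113  186/107  206/ 58  213/ 59  220/ 72
288  209/ 68  204/ 68  188/ 61  186/ 63  186/112  188/111  187/115  188/112  187/111  187/113  188/113  201/ 61  206/ 59  213/ 59
290  206/ 64  201/ 64  188/ 59  188/ 62  186/113  187/111  187/114  187/112  187/113  187/114  187/113  197/ 63  205/ 59  209/ 58
292  203/ 62  197/ 57  186/ 59  187/ 62  186/106  186/110  1
[... 242 characters left out ...]
87/ 61  186/ 74  188/113  187/112  187/111  187/113  188/ 69  193/ 41  199/ 57  205/ 57
298  201/ 59  198/ 50  190/ 46  186/ 56  187/ 59  187/ 60  186/104  187/106  187/110  188/109  189/ 51  196/ 43  198/ 54  204/ 53
300  202/ 58  198/ 56  193/ 46  189/ 44  187/ 53  187/ 59  186/ 60  187/ 60  188/ 64  188/ 59  191/ 43  197/ 47  201/ 55  203/ 57
302  203/ 55  200/ 55  196/ 47  192/ 46  189/ 47  188/ 50  188/ 50  188/ 50  189/ 49  192/ 51  195/ 42  198/ 52  200/ 56  203/ 56
304  202/ 57  200/ 58  198/ 56  195/ 45  192/ 47  191/ 48  191/ 49  191/ 49  194/ 51  194/ 45  197/ 46  200/ 54  201/ 55  205/ 58
[0.591 0.568 0.573 0.6   0.603 0.605 0.607 0.609 0.611 0.613 0.615 0.619
 0.621 0.622 0.622]
```

```bash
python3 - <<'E'
import cv2
print([cv2.imread(f"pics/{n}.png")[y0:y1,x0:x1].mean(2).max() for n,x0,x1,y0,y1 in (("w4",265,345,365,410),("w5",185,230,250,280),("w7",185,230,250,280))])
from cell import job
print(job.job_done())
E
```

```text
[np.float64(163.66666666666666), np.float64(161.0), np.float64(116.0)]
the job is handed in; nothing more can be done
None
```

I dropped both silver pellets into the funnel, swung the lever to its stop and brought it back to rest, then handed the job in at about 25 s. The last pictures show an empty throat with the shutter closed under it, though I couldn't see into the crucible itself and the surface read 14 mm above the stated shutter height.

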